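# Find the socket key that fits the spin-coater spindle nut

## Task

One of the three look-alike socket keys on the blue tray fits the brass nut of the spindle unit: find it by trying them on the nut (they are meant to go on with the red pointer facing the red mark), and set any that does not fit back upright on the tray. Push the fitting one fully down over the nut with its pointer on the mark and finish like that, still gripping it, with the other two keys standing on the tray and everything else left where it was.

Things in the scene. Friction and masses are not known exactly. Their poses are not given: they have to be found in the camera images.
- spindle: Fixed chuck-spindle unit: aluminium plate 160 x 130 x 20 mm, dark round boss 56 mm across with its top 35 mm above the table; on it a brass hex nut 24 mm across flats, 14 mm high, top edge coned over 3 mm, with a 10 mm stud 2 mm above it. Nothing turns. A red line from the boss along +x is the mark. Origin: centre of the underside, on the nut's axis; nut flats square to x.
- nut_seat (a point): Point on the nut's axis at the top of the boss (foot of the nut, 35 mm above the table), where the underside centre of a fully seated socket comes to lie. Axes as spindle.
- mark (a point): Point over the red line, 38 mm from the nut's axis along the unit's +x, level with nut_seat: directly at the pointer's tip when the pointer is on the mark.
- tray: Fixed blue flat tray board 120 (x) x 340 (y) x 12 mm without rims; the three sockets stand on it in a row along its y, about 100 mm apart. Origin: centre of its underside, top 12 mm higher.
- socket_a: One of three socket keys alike outside, ~160 g, mouth down on the tray. Steel hex body 34 mm across flats, 30 high; on it a black grip block 34 (x) by 18 mm (y), 30 to 75 mm above the underside: pinch across y at about 55. Red pointer tab 6 x 6 mm sticks out along +x to 38 mm from the axis, 10 to 16 mm up. Origin: centre of the underside, z up, x to the pointer.
- socket_b: Second key: outside, origin and axes as socket_a. Exactly one of the three fits, the other two are too small; which one is not told. Each has a hex bore 18 mm deep, open below, its flats square to x; the fitting one clears the nut by 1.2 mm on each side and goes on with the pointer towards the mark.
- socket_c: Third key: outside, origin and axes as socket_a. A key that is too small stops on the nut with its underside 12 to 14 mm above nut_seat; the fitting one slides down until its underside rests on the boss.
- pointer_b (a point): Outer end of socket_b's red pointer, 38 mm along its x from its axis, at underside height.
- pointer_a (a point): The same point of socket_a.
- pointer_c (a point): The same point of socket_c.
- dish: Bystander: glass petri dish 90 mm across, 16 mm high, on a sheet of paper beyond the spindle unit. Origin under its centre.
- tweezers: Bystander: steel tweezers 120 mm long, 6 mm high, lying beyond the sockets. Origin near the middle, on the table.
- pen: Bystander: white marker pen 140 mm long, 11 mm thick, lying on the robot's side of the tray. Origin near the middle, on the table.
- slide_box: Bystander: cardboard slide box 75 x 85 x 35 mm beyond the tray. Origin under its centre.
- rinse_bottle: Bystander: white bottle 60 mm across, 150 mm high, at the right. Origin under its centre.
- wafer_bin: Bystander: open white bin 110 x 110 x 40 mm at the left. Origin under its centre.
- resist_jar: Bystander: amber jar 56 mm across, 80 mm high, at the right. Origin under its centre.

How it is judged:
By the outcome, as a careful person would: the job done as asked, in the order asked, and still so for the second after the job is handed in, while the arm keeps its last pose, push and grip.
It also fails if it takes over 72 s, if anything falls off the work surface, if the arm or the gripper's body presses on something with over 40 N, if the wrist force passes 120 N, or if a joint passes its speed limit or range.

## Robot

A 6-joint arm with a two-finger parallel gripper is mounted at the origin on the work surface. World frame = base frame: x ahead of the robot, y to its left, z up, the work surface at z = 0. Lengths are in m, angles in rad, forces in N, time in s.
With the tool pointing down it reaches from about 0.325 to 0.75 m from the base axis. Payload 7.6 kg.
Tool frame: the origin (TCP) lies midway between the tips of the shut fingers; the grasp point (between the pads) lies 19 mm behind it (env.grasp_offset is the distance from the TCP to the grasp point, in m); z points along the fingers, y is the direction in which the jaws open and shut (so a half turn about z gives the same grasp; the last joint's range is limited). The gripper opens to 85 mm and grips with 20 to 120 N. Pads are 22 mm wide; open, the fingers measure 114 mm over their backs; the gripper's body (76 mm by 85 mm) begins 54 mm behind the grasp point. The pads swing forward as they close: fully open they stand 13 mm farther back than shut.
Start: joints at [-1.336, 0.052, 1.401, -0, 1.689, -0.07], TCP at [0.158, -0.501, 0.231] pointing down, gripper open.
Joint ranges: [-2.9, 2.9], [-0.91, 2.17], [0.12, 2.37], [-1.06, 4.2], [0.26, 2.73], [-2.93, 2.93]. Speed limits (rad/s): [2.57, 2.57, 3.01, 3.14, 3.14, 3.14].

## Interface

Orientations are given as a 3x3 rotation matrix whose columns are the frame's x, y, z axes.
In Python, from rig import env gives the robot as it stands. The module is installed in compiled form; this text tells all that it offers.
- The arm moves only by the tool play_rows, never from a script. Its argument "series" is a list of rows, each an object of numbers: "hand": the closure, from 0 (fully open) to 1 (shut); "dx", "dy", "dz": the shift along the tool's x, y, z in cm; "yaw": the turn about the tool's z in rad. In form: [{"hand": .., "dx": .., "dy": .., "dz": .., "yaw": ..}, ...]. A call has 1 to 20 rows; each row shifts and turns the commanded pose from where the row before left it, along the tool's axes as they then stand; what a row does not reach is not made up. A row lasts 1/12 s, in which the tool goes at most 41.7 mm and 7.16 degrees, less where a joint would pass 70% of its speed; a pose out of reach is approached as far as the arm can. A call is refused whole if a number of a shift passes 4.17 or a number of a turn 0.125, either way. A call with a gripper value outside its range is refused whole. The fingers move at their own pace and stop on an object; "newtons" is the grip in N (left out, the last holds). Time passes only in rows, so rows that do not move let the fingers close. It gives the time, the measured TCP pose, the force and the opening at its end, in the units of the state.
- env.get_state(): the state, without advancing time (a new reading comes with each control period).
- env.grab_frame(name): name is "side" or "top" or "wrist"; returns (picture, depth): 480x640x3 uint8, blue, green, red; 480x640 float32, m along the optical axis (not along the pixel's ray), 0 where there is no reading.
- env.camera_params(name): a dict with "fx", "fy", "cx", "cy" (pixels), "D" ([k1, k2, p1, p2, k3] as OpenCV has them; the pictures are not rectified), "T" (4x4, takes a point from camera to world coordinates). Camera axes: x right, y up, looking along -z (the intrinsics and any distortion apply to the point x, -y, -z); pixel columns grow to the right and rows downward; lengths in m; the calibration is good to about 2 mm. A picture is of the moment at which its call begins: read the wrist's pose just before it. camera_params takes no time and is no camera call; for the wrist camera it gives the pose at the moment of the call.
- env.sign_off(): hands the job in, once; it reports no verdict.
The state is a dict: "time_s": time; "qpos": joint angles; "dq": joint speeds; "joint_torque": joint torques, N m; "eef_pos": TCP position; "eef_rot": TCP orientation; "contact_force": force on the tool from outside, world axes, zero at the start; "torque": the same for the moment, N m; "gripper_width": finger opening in m.
Only numpy, scipy, OpenCV 4.12 (cv2) and the standard library are available. Lean on these libraries where they do the work, as an engineer would, in place of code of your own. Each camera call takes 0.05 s, during which the arm holds its last target.

## Working session

There is one attempt and no reset: what is moved stays moved. The work goes in short steps, Python scripts to look and compute and a tool call to move; the robot and the scene stay as the last step left them, time stands still between calls to the robot, and variables do not carry over. Pictures are saved under pics/ and viewed, and the job is handed in when it is done.

Besides the shell and the picture viewer there is one more tool, called after ">>>" as name(argument=value, ...) on one line, values as JSON. play_rows: Moves the arm, as the interface text tells. Its arguments: {"type":"object","properties":{"series":{"type":"array"},"newtons":{"type":"number"}},"required":["series"]}

```bash
mkdir -p pics; python3 - <<'E'
from rig import env
import cv2,numpy as np
s=env.get_state();print(s['time_s'],s['eef_pos'],np.round(s['eef_rot'],3).tolist(),s['gripper_width'],env.grasp_offset)
for n in ['top','side']:
    im,d=env.grab_frame(n);cv2.imwrite(f'pics/{n}0.png',im);np.save(f'{n}0.npy',d)
    p=env.camera_params(n);print(n,p['fx'],p['fy'],p['cx'],p['cy'],p['D'],np.round(p['T'],3).tolist())
E
```

```text
0.0 [ 0.15751946 -0.50049009  0.23046411] [[0.954, 0.3, -0.0], [0.3, -0.954, 0.002], [0.0, -0.002, -1.0]] 0.08540948738551264 0.0187
top 574.3303627028987 574.3303627028987 318.1191311979977 237.84644309383648 [0.01219361 0.         0.         0.         0.        ] [[0.014, 0.996, -0.086, 0.431], [-1.0, 0.014, -0.0, -0.023], [0.001, 0.086, 0.996, 1.714], [0.0, 0.0, 0.0, 1.0]]
side 547.8005116025237 547.8005116025237 316.09421706021266 235.8590178788053 [0.0577345 0.        0.        0.        0.       ] [[0.96, 0.211, -0.182, 0.331], [-0.278, 0.688, -0.671, -0.895], [-0.016, 0.695, 0.719, 1.014], [0.0, 0.0, 0.0, 1.0]]
```

View pics/top0.png

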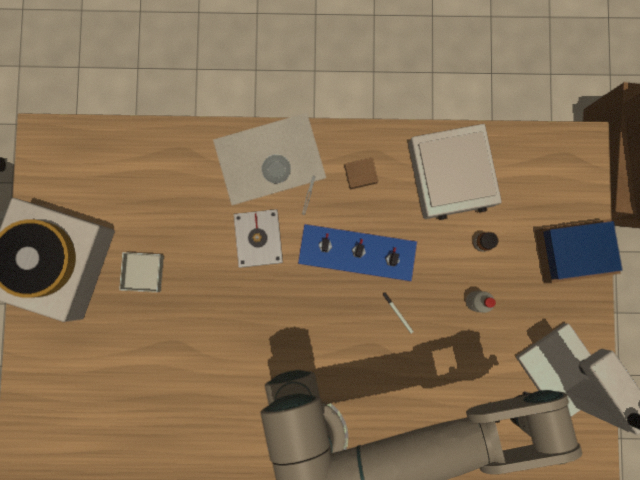

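View pics/side0.png

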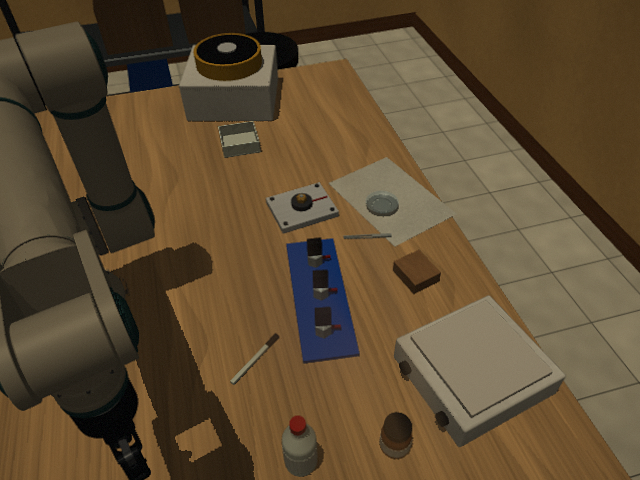

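The top view shows the spindle nut at (258,238) and sockets at about (325,243), (359,249) and (393,257), with the red line going up (+x). Next I'll get coarse positions.

```bash
cat > h.py <<'E'
import numpy as np,cv2
from rig import env
def prm(n):
    p=env.camera_params(n);K=np.array([[p['fx'],0,p['cx']],[0,p['fy'],p['cy']],[0,0,1]]);return K,np.array(p['D'],float),np.array(p['T'])
def rays(n,uv,P=None):
    K,D,T=P or prm(n);uv=np.asarray(uv,float).reshape(-1,1,2)
    q=cv2.undistortPoints(uv,K,D).reshape(-1,2)
    return np.c_[q[:,0],-q[:,1],-np.ones(len(q))],T
def world_depth(n,uv,d,P=None):
    r,T=rays(n,uv,P);return (r*np.asarray(d).reshape(-1,1))@T[:3,:3].T+T[:3,3]
def world_z(n,uv,z,P=None):
    r,T=rays(n,uv,P);w=r@T[:3,:3].T;o=T[:3,3];return o+w*((z-o[2])/w[:,2])[:,None]
def proj(n,X,P=None):
    K,D,T=P or prm(n);X=np.atleast_2d(X);c=(X-T[:3,3])@T[:3,:3];c=c*[1,-1,-1]
    return cv2.projectPoints(c,np.zeros(3),np.zeros(3),K,D)[0].reshape(-1,2)
def cloud(n,d,P=None):
    v,u=np.mgrid[0:480,0:640];uv=np.c_[u.ravel(),v.ravel()]
    return world_depth(n,uv,d.ravel(),P).reshape(480,640,3)
E
python3 - <<'E'
from h import *
for n in ['top','side']:
    d=np.load(n+'0.npy');im=cv2.imread(f'pics/{n}0.png');W=cloud(n,d)
    z=W[...,2]
    m=((z>.06)&(z<.11)&(W[...,0]>.35)&(W[...,0]<.6)&(W[...,1]<.1)&(W[...,1]>-.3)).astype(np.uint8)
    k,l,st,c=cv2.connectedComponentsWithStats(m)
    for i in range(1,k):
        if st[i,4]>8: print(n,c[i],st[i,4],W[l==i].mean(0).round(4),W[l==i].max(0).round(3))
    b,g,r=[im[...,i].astype(int) for i in range(3)]
    m=((r>90)&(g<60)&(b<60)).astype(np.uint8)
    k,l,st,c=cv2.connectedComponentsWithStats(m)
    for i in range(1,k):
        if st[i,4]>3: print('red',c[i],st[i],W[l==i].mean(0).round(4))
    m=((b>90)&(r<60)).astype(np.uint8)
    k,l,st,c=cv2.connectedComponentsWithStats(m)
    for i in range(1,k):
        if st[i,4]>300: print('blue',c[i],st[i],W[l==i].mean(0).round(4))
im=cv2.imread('pics/top0.png')[190:290,220:430];cv2.imwrite('pics/top0c.png',cv2.resize(im,None,fx=3.8,fy=3.8,interpolation=cv2.INTER_CUBIC))
P=prm('wrist');print(P)
E
```

```text
top [325.52564103 244.17948718] 78 [ 0.5542 -0.0444  0.0857] [ 0.572 -0.035  0.099]
top [359.91358025 249.64197531] 81 [ 0.54   -0.1423  0.0853] [ 0.557 -0.131  0.094]
top [394.41573034 258.3258427 ] 89 [ 0.5168 -0.2405  0.0841] [ 0.534 -0.229  0.1  ]
red [360.75 241.25] [360 240   2   3   4] [ 0.5685 -0.1486  0.0305]
red [489.64864865 302.06756757] [485 298  10   9  74] [ 0.3985 -0.4898  0.1488]
blue [356.93163752 252.51218866] [ 300  225  116   55 3774] [ 0.536  -0.1385  0.0177]
side [314.145 244.055] 200 [ 0.5558 -0.0477  0.0795] [ 0.574 -0.03   0.094]
side [320.31018519 276.56018519] 216 [ 0.5417 -0.1464  0.0795] [ 0.559 -0.128  0.092]
side [322.96610169 313.53813559] 236 [ 0.5184 -0.2448  0.0809] [ 0.537 -0.229  0.092]
red [296.95049505 422.9009901 ] [289 416  17  15 202] [ 0.4005 -0.4919  0.1539]
(array([[340.26904176,   0.        , 321.35512176],
       [  0.        , 340.26904176, 237.59457107],
       [  0.        ,   0.        ,   1.        ]]), array([-0.05259779,  0.        ,  0.        ,  0.        ,  0.        ]), array([[ 0.29992665,  0.91400292,  0.27320811,  0.22637985],
       [-0.95396029,  0.28794494,  0.08394919, -0.47868252],
       [-0.00193909, -0.28580829,  0.95828486,  0.3719098 ],
       [ 0.        ,  0.        ,  0.        ,  1.        ]]))
```

View pics/top0c.png

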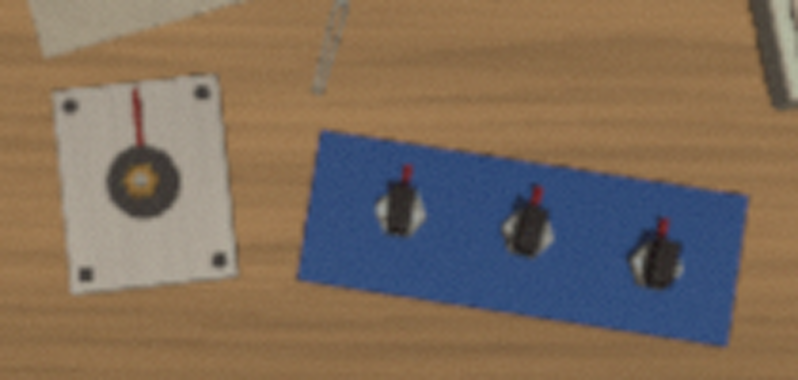

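>>> play_rows(series=[{"yaw": 0.1},{"yaw": 0.1},{"yaw": 0.1},{"dx": 3,"dy": -2.1},{"dx": 3,"dy": -2.1},{"dx": 3,"dy": -2.1},{"dx": 3,"dy": -2.1},{"dx": 3,"dy": -2.1},{"dx": 3,"dy": -2.1},{"dx": 3,"dy": -2.1},{"dx": 3,"dy": -2.1},{"dx": 3,"dy": -2.1},{"dx": 3,"dy": -2.1},{"dx": 3,"dy": -2.1},{"dx": 2,"dy": -1},{},{}])

```text
invalid input at $.series[0]: expected keys hand, dx, dy, dz, yaw
```

```bash
python3 - <<'E'
from h import *
s=env.get_state();print(s['time_s'],s['eef_pos'],np.round(s['eef_rot'],4).tolist(),s['qpos'].round(3) if hasattr(s['qpos'],'round') else s['qpos'])
P=prm('wrist');im,d=env.grab_frame('wrist');cv2.imwrite('pics/w1.png',im);np.savez('w1.npz',d=d,K=P[0],D=P[1],T=P[2]);print(P[2].round(4).tolist())
E
```

```text
0.1 [ 0.157508   -0.50052091  0.2305465 ] [[0.9539, 0.3001, -0.0003], [0.3001, -0.9539, 0.0014], [0.0001, -0.0014, -1.0]] [-1.336  0.053  1.402  0.     1.689 -0.07 ]
[[0.2999, 0.914, 0.2732, 0.2264], [-0.954, 0.2879, 0.0839, -0.4787], [-0.0019, -0.2858, 0.9583, 0.3719], [0.0, 0.0, 0.0, 1.0]]
```

View pics/w1.png

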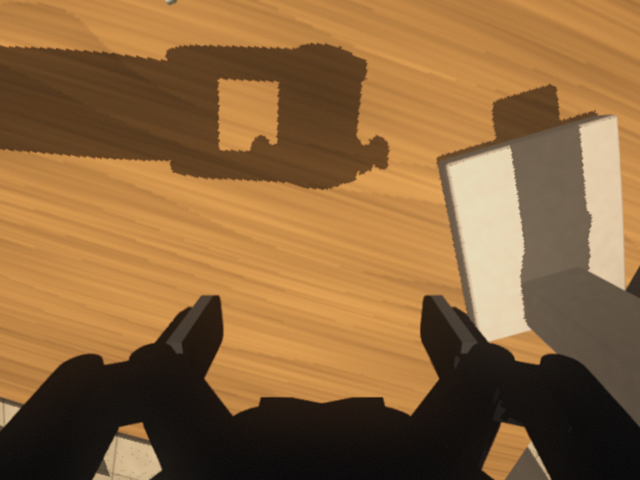

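The wrist view shows bare table, with the fingers at about (200,320) and (440,320). The move was refused because every row needs all its keys.

>>> play_rows(series=[{"hand": 0,"dx": 0,"dy": 0,"dz": 0,"yaw": 0.1},{"hand": 0,"dx": 0,"dy": 0,"dz": 0,"yaw": 0.1},{"hand": 0,"dx": 0,"dy": 0,"dz": 0,"yaw": 0.1},{"hand": 0,"dx": 3,"dy": -2.1,"dz": 0,"yaw": 0},{"hand": 0,"dx": 3,"dy": -2.1,"dz": 0,"yaw": 0},{"hand": 0,"dx": 3,"dy": -2.1,"dz": 0,"yaw": 0},{"hand": 0,"dx": 3,"dy": -2.1,"dz": 0,"yaw": 0},{"hand": 0,"dx": 3,"dy": -2.1,"dz": 0,"yaw": 0},{"hand": 0,"dx": 3,"dy": -2.1,"dz": 0,"yaw": 0},{"hand": 0,"dx": 3,"dy": -2.1,"dz": 0,"yaw": 0},{"hand": 0,"dx": 3,"dy": -2.1,"dz": 0,"yaw": 0},{"hand": 0,"dx": 3,"dy": -2.1,"dz": 0,"yaw": 0},{"hand": 0,"dx": 3,"dy": -2.1,"dz": 0,"yaw": 0},{"hand": 0,"dx": 2,"dy": -2.1,"dz": 0,"yaw": 0},{"hand": 0,"dx": 0,"dy": -2,"dz": 0,"yaw": 0},{"hand": 0,"dx": 0,"dy": 0,"dz": 0,"yaw": 0},{"hand": 0,"dx": 0,"dy": 0,"dz": 0,"yaw": 0}])

```text
time_s: 1.57
eef_pos: [0.4765, -0.2476, 0.2311]
eef_rot: [[1.0, 0.007, -0.0], [0.007, -1.0, -0.0], [-0.0, 0.0, -1.0]]
contact_force: [-0.2, 0.3, -0.0]
gripper_width: 0.0855
```

```bash
cat > snap.py <<'E'
from h import *
import sys
t=sys.argv[1]
s=env.get_state();print(s['time_s'],s['eef_pos'].round(4),np.round(s['eef_rot'],4).tolist(),'q',np.round(s['qpos'],3),'F',np.round(s['contact_force'],1),'w',s['gripper_width'])
P=prm('wrist');im,d=env.grab_frame('wrist');cv2.imwrite(f'pics/{t}.png',im);np.savez(t+'.npz',d=d,K=P[0],D=P[1],T=P[2])
E
python3 snap.py w2
```

```text
1.5667 [ 0.4765 -0.2476  0.2311] [[1.0, 0.0066, -0.0005], [0.0066, -1.0, -0.0001], [-0.0005, 0.0001, -1.0]] q [-0.548  0.087  1.365 -0.     1.69   1.016] F [-0.2  0.3 -0. ] w 0.0854763706951335
```

View pics/w2.png

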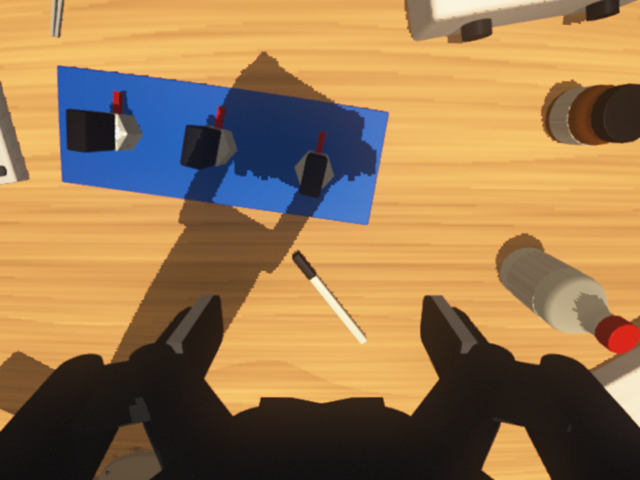

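The wrist view shows three keys on the tray: grips at about (88,130), (203,146) and (315,172), pointers upward. The pen is at (330,300).

```bash
cat > keys.py <<'E'
from h import *
def load(t):
    f=np.load(t+'.npz');return cv2.imread(f'pics/{t}.png'),f['d'],(f['K'],f['D'],f['T'])
def keys(t,near,zt=.087,r=.035,zp=None):
    im,d,P=load(t);W=cloud('wrist',d,P);zp=zt-.059
    b,g,rr=[im[...,i].astype(int) for i in range(3)]
    out=[]
    for c in near:
        dd=np.hypot(W[...,0]-c[0],W[...,1]-c[1])
        tp=W[(dd<r)&(abs(W[...,2]-zt)<.004)&(d>0)]
        rect=cv2.minAreaRect((tp[:,:2]*1000).astype(np.float32))
        bx=cv2.boxPoints(rect)/1000
        e=bx[1]-bx[0],bx[2]-bx[1];L=max(e,key=np.linalg.norm)
        if L[0]<0:L=-L
        red=(rr>1.9*g)&(rr>1.9*b)&(rr>50)&(dd<.06)
        v,u=np.nonzero(red)
        rp=W[red];ok=(abs(rp[:,2]-zp)<.004)
        rc=rp[ok].mean(0) if ok.any() else np.full(3,np.nan)
        cen=np.array(rect[0])/1000
        tip=rc[:2]-cen
        print('cen',cen.round(4),'ztop',tp[:,2].mean().round(4),'n',len(tp),'size',np.round(rect[1],1),'yaw_rect',np.degrees(np.arctan2(L[1],L[0])).round(1),'red',rc.round(4),ok.sum(),'yaw_red',np.degrees(np.arctan2(tip[1],tip[0])).round(1),'r',np.linalg.norm(tip).round(4))
E
python3 - <<'E'
from keys import *
keys('w2',[(.555,-.046),(.541,-.144),(.518,-.243)])
E
```

```text
cen [ 0.5546 -0.0429] ztop 0.0856 n 891 size [19.8 34. ] yaw_rect -9.8 red [ 0.5814 -0.0473  0.0266] 148 yaw_red -9.3 r 0.0272
cen [ 0.54   -0.1408] ztop 0.0856 n 894 size [18.1 34. ] yaw_rect -12.7 red [ 0.5664 -0.1478  0.0268] 139 yaw_red -14.9 r 0.0273
cen [ 0.5165 -0.2398] ztop 0.0855 n 866 size [18.  34.2] yaw_rect -12.3 red [ 0.5431 -0.2455  0.0267] 100 yaw_red -12.1 r 0.0272
```

Sizes and heights agree (18x34 mm grip, top within 1.5 mm). I'll take the right-hand key first.

>>> play_rows(newtons=60, series=[{"hand": 0,"dx": 2,"dy": -0.38,"dz": 0,"yaw": 0},{"hand": 0,"dx": 2,"dy": -0.38,"dz": 0,"yaw": 0},{"hand": 0,"dx": 0,"dy": 0,"dz": 1,"yaw": 0.11},{"hand": 0,"dx": 0,"dy": 0,"dz": 3,"yaw": 0.11},{"hand": 0,"dx": 0,"dy": 0,"dz": 3,"yaw": 0},{"hand": 0,"dx": 0,"dy": 0,"dz": 0,"yaw": 0},{"hand": 0,"dx": 0,"dy": 0,"dz": 0,"yaw": 0}])

```text
time_s: 2.2
eef_pos: [0.5151, -0.2411, 0.1601]
eef_rot: [[0.977, -0.214, -0.003], [-0.214, -0.977, 0.002], [-0.004, -0.001, -1.0]]
contact_force: [-0.1, -0.5, 0.9]
gripper_width: 0.0856
```

```bash
python3 snap.py w3;python3 -c "
from keys import *
keys('w3',[(.5165,-.2398)])"
```

```text
2.2 [ 0.5151 -0.2411  0.1601] [[0.9767, -0.2144, -0.0033], [-0.2144, -0.9767, 0.0016], [-0.0036, -0.0008, -1.0]] q [-0.503  0.21   1.371 -0.     1.565  1.284] F [-0.1 -0.5  0.9] w 0.08558504930262521
cen [ 0.5168 -0.2401] ztop 0.0855 n 1265 size [18.  33.6] yaw_rect -11.7 red [ 0.5435 -0.2455  0.0266] 153 yaw_red -11.5 r 0.0272
```

View pics/w3.png

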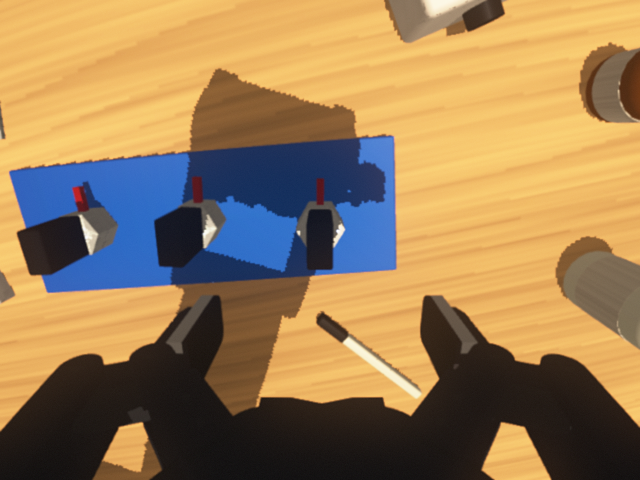

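The key's grip is centred under the jaws at (320,240), pointer at (320,190), yaw agreeing within 1°. Descending and gripping.

>>> play_rows(newtons=60, series=[{"hand": 0,"dx": 0.14,"dy": -0.13,"dz": 2,"yaw": -0.01},{"hand": 0,"dx": 0,"dy": 0,"dz": 3,"yaw": 0},{"hand": 0,"dx": 0,"dy": 0,"dz": 3,"yaw": 0},{"hand": 0,"dx": 0,"dy": 0,"dz": 2,"yaw": 0},{"hand": 0,"dx": 0,"dy": 0,"dz": 1,"yaw": 0},{"hand": 0,"dx": 0,"dy": 0,"dz": 0.3,"yaw": 0},{"hand": 0,"dx": 0,"dy": 0,"dz": 0,"yaw": 0},{"hand": 0.6,"dx": 0,"dy": 0,"dz": 0,"yaw": 0},{"hand": 0.8,"dx": 0,"dy": 0,"dz": 0,"yaw": 0},{"hand": 1,"dx": 0,"dy": 0,"dz": 0,"yaw": 0},{"hand": 1,"dx": 0,"dy": 0,"dz": 0,"yaw": 0},{"hand": 1,"dx": 0,"dy": 0,"dz": 0,"yaw": 0},{"hand": 1,"dx": 0,"dy": 0,"dz": 0,"yaw": 0},{"hand": 1,"dx": 0,"dy": 0,"dz": 0,"yaw": 0}])

```text
time_s: 3.42
eef_pos: [0.5182, -0.2395, 0.0487]
eef_rot: [[0.979, -0.204, 0.001], [-0.204, -0.979, -0.0], [0.001, 0.0, -1.0]]
contact_force: [-0.7, 0.5, 2.0]
gripper_width: 0.0174
```

```bash
python3 - <<'E'
from h import *
print(world_z('top',[[256.5,237],[256,214]],.04).round(4))
E
```

```text
[[0.5759 0.1572 0.04  ]
 [0.6436 0.1602 0.04  ]]
```

>>> play_rows(series=[{"hand": 1,"dx": 0,"dy": 0,"dz": -1,"yaw": 0},{"hand": 1,"dx": 0,"dy": 0,"dz": -3,"yaw": 0},{"hand": 1,"dx": 0,"dy": 0,"dz": -3,"yaw": 0},{"hand": 1,"dx": 0,"dy": 0,"dz": -3,"yaw": 0},{"hand": 1,"dx": 0,"dy": 0,"dz": -2,"yaw": 0},{"hand": 1,"dx": 0,"dy": 0,"dz": 0,"yaw": 0}])

```text
time_s: 3.92
eef_pos: [0.5198, -0.2405, 0.1744]
eef_rot: [[0.979, -0.204, 0.008], [-0.204, -0.979, -0.005], [0.009, 0.003, -1.0]]
contact_force: [1.1, 0.3, -1.1]
gripper_width: 0.0172
```

>>> play_rows(series=[{"hand": 1,"dx": 0,"dy": 0,"dz": 0,"yaw": -0.085},{"hand": 1,"dx": 0,"dy": 0,"dz": 0,"yaw": -0.085},{"hand": 1,"dx": 0,"dy": 0,"dz": 0,"yaw": -0.085},{"hand": 1,"dx": -0.1,"dy": -2.5,"dz": 0,"yaw": 0},{"hand": 1,"dx": -0.1,"dy": -3.5,"dz": 0,"yaw": 0},{"hand": 1,"dx": -0.1,"dy": -3.5,"dz": 0,"yaw": 0},{"hand": 1,"dx": -0.1,"dy": -3.5,"dz": 0,"yaw": 0},{"hand": 1,"dx": -0.1,"dy": -3.5,"dz": 0,"yaw": 0},{"hand": 1,"dx": -0.1,"dy": -3.5,"dz": 0,"yaw": 0},{"hand": 1,"dx": -0.1,"dy": -3.5,"dz": 0,"yaw": 0},{"hand": 1,"dx": -0.1,"dy": -3.5,"dz": 0,"yaw": 0},{"hand": 1,"dx": -0.1,"dy": -3.5,"dz": 0,"yaw": 0},{"hand": 1,"dx": -0.1,"dy": -3.5,"dz": 0,"yaw": 0},{"hand": 1,"dx": -0.1,"dy": -3.5,"dz": 0,"yaw": 0},{"hand": 1,"dx": 0,"dy": -1.5,"dz": 0,"yaw": 0},{"hand": 1,"dx": 0,"dy": 0,"dz": 0,"yaw": 0},{"hand": 1,"dx": 0,"dy": 0,"dz": 0,"yaw": 0},{"hand": 1,"dx": 0,"dy": 0,"dz": 0,"yaw": 0}])

```text
time_s: 5.42
eef_pos: [0.4873, 0.1487, 0.1674]
eef_rot: [[0.999, 0.049, -0.001], [0.049, -0.999, -0.001], [-0.001, 0.001, -1.0]]
contact_force: [-0.2, -1.3, -2.3]
gripper_width: 0.0173
```

```bash
python3 snap.py w4
```

```text
5.4167 [0.4873 0.1487 0.1674] [[0.9988, 0.0494, -0.0014], [0.0494, -0.9988, -0.0009], [-0.0014, 0.0008, -1.0]] q [ 2.240e-01  3.800e-02  1.543e+00 -1.000e-03  1.562e+00  1.745e+00] F [-0.2 -1.3 -2.3] w 0.01729013948365141
```

View pics/w4.png

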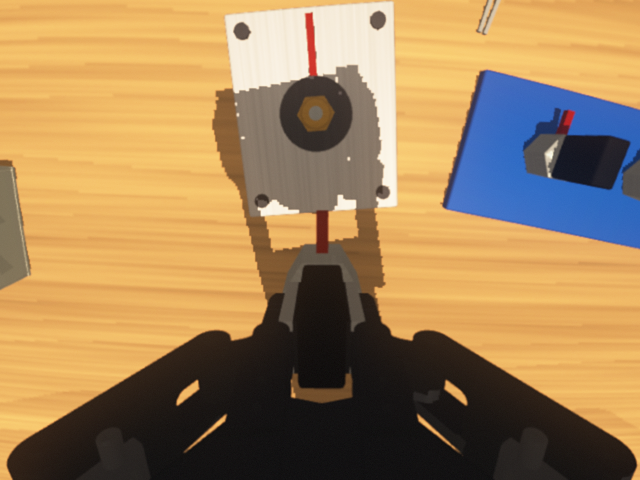

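The nut is at (315,113) on the boss, the red line runs from (313,75) to (309,15), and the held key's pointer is at (322,230). Measuring all of them.

```bash
cat > sp.py <<'E'
from keys import *
def spindle(t,c0=(.576,.157)):
    im,d,P=load(t);W=cloud('wrist',d,P)
    z=W[...,2];dd=np.hypot(W[...,0]-c0[0],W[...,1]-c0[1])
    hsv=cv2.cvtColor(im,cv2.COLOR_BGR2HSV)
    m=((dd<.045)&(abs(z-.035)<.004)&(d>0)).astype(np.uint8)
    nm=((dd<.03)&(z>.042)&(z<.055)&(d>0))
    full=(m>0)|nm
    p=W[full];c,r=cv2.minEnclosingCircle((p[:,:2]*1000).astype(np.float32))
    print('boss',np.round(c,1),'r',round(r,1),'mean',p.mean(0).round(4),'z',W[m>0][:,2].mean().round(4))
    p=W[nm];c,r=cv2.minEnclosingCircle((p[:,:2]*1000).astype(np.float32))
    print('nut',np.round(c,1),'r',round(r,1),'mean',p.mean(0).round(4),len(p))
    b,g,rr=[im[...,i].astype(int) for i in range(3)]
    red=(rr>1.9*g)&(rr>1.9*b)&(rr>50)
    q=red&(dd>.03)&(dd<.09)&(z>.01)&(z<.035)
    p=W[q];l=cv2.fitLine((p[:,:2]*1000).astype(np.float32),cv2.DIST_L2,0,.01,.01).ravel()
    if l[0]<0:l[:2]*=-1
    print('line yaw',np.degrees(np.arctan2(l[1],l[0])).round(2),'pt',l[2:].round(1),'n',q.sum(),p[:,0].min().round(3),p[:,0].max().round(3),'z',p[:,2].mean().round(4))
def held(t):
    im,d,P=load(t);W=cloud('wrist',d,P)
    s=env.get_state();R=np.array(s['eef_rot']);T=(W-s['eef_pos'])@R
    b,g,rr=[im[...,i].astype(int) for i in range(3)]
    red=(rr>1.9*g)&(rr>1.9*b)&(rr>30)&(T[...,2]>0.005)&(T[...,2]<.04)&(abs(T[...,1])<.03)&(T[...,0]<.06)&(d>0)
    p=T[red]
    print('red tool',p.mean(0).round(4),p.min(0).round(4),p.max(0).round(4),len(p))
    tp=T[(abs(T[...,1])<.012)&(abs(T[...,0])<.03)&(T[...,2]<-.033)&(T[...,2]>-.043)&(d>0)]
    if len(tp)>3:
        rc=cv2.minAreaRect((tp[:,:2]*1000).astype(np.float32));print('top tool',rc,tp.mean(0).round(4),len(tp))
    return T,red
E
python3 - <<'E'
from sp import *
spindle('w4');held('w4')
E
```

```text
boss [575.6 157.6] r 28.2 mean [0.576  0.1576 0.0369] z 0.0338
nut [575.6 157.6] r 13.8 mean [0.5755 0.1576 0.0473] 997
line yaw 6.72 pt [627.7 164.1] n 421 0.605 0.65 z 0.0196
red tool [ 0.0264 -0.0003  0.0223] [ 0.0154 -0.0028  0.0202] [0.0363 0.0023 0.0258] 459
top tool ((-0.9627628326416016, -0.37233829498291016), (34.27248001098633, 23.8870792388916), 1.885557770729065) [ 0.0007 -0.0004 -0.0366] 4875
```

Nut centre (0.5756, 0.1576), line yaw about 6.8°; the key sits in hand at tool (-1.3, -0.4) mm. The boss radius (28.2 mm) and heights check out. Moving over the nut.

>>> play_rows(series=[{"hand": 1,"dx": 0,"dy": 0,"dz": 0,"yaw": -0.069},{"hand": 1,"dx": 3,"dy": 0.1,"dz": 1,"yaw": 0},{"hand": 1,"dx": 3,"dy": 0.1,"dz": 1,"yaw": 0},{"hand": 1,"dx": 2,"dy": 0,"dz": 2,"yaw": 0},{"hand": 1,"dx": 1,"dy": 0,"dz": 2,"yaw": 0},{"hand": 1,"dx": 0,"dy": 0,"dz": 0.8,"yaw": 0},{"hand": 1,"dx": 0,"dy": 0,"dz": 0,"yaw": 0},{"hand": 1,"dx": 0,"dy": 0,"dz": 0,"yaw": 0},{"hand": 1,"dx": 0,"dy": 0,"dz": 0,"yaw": 0},{"hand": 1,"dx": 0,"dy": 0,"dz": 0,"yaw": 0}])

```text
time_s: 6.3
eef_pos: [0.5776, 0.1581, 0.1023]
eef_rot: [[0.993, 0.118, 0.003], [0.118, -0.993, 0.0], [0.003, -0.0, -1.0]]
contact_force: [0.5, -0.4, -2.5]
gripper_width: 0.0174
```

```bash
python3 snap.py w5;python3 - <<'E'
from sp import *
held('w5')
im=cv2.imread('pics/w5.png')
s=env.get_state();print(s['eef_pos'],np.degrees(np.arctan2(s['eef_rot'][1][0],s['eef_rot'][0][0])))
im,d=env.grab_frame('side');cv2.imwrite('pics/s5.png',cv2.resize(im[140:280,220:420],None,fx=4,fy=4,interpolation=cv2.INTER_CUBIC))
E
```

```text
6.3 [0.5776 0.1581 0.1023] [[0.993, 0.1184, 0.0029], [0.1184, -0.993, 0.0005], [0.0029, -0.0001, -1.0]] q [ 0.206  0.33   1.345 -0.     1.463  1.658] F [ 0.5 -0.4 -2.5] w 0.01740018811738895
red tool [ 0.027  -0.0001  0.022 ] [ 0.0158 -0.003   0.0202] [0.0367 0.003  0.0286] 513
top tool ((-1.1874446868896484, -0.08386421203613281), (34.20056915283203, 23.970855712890625), 0.3712314963340759) [ 0.001  -0.0001 -0.0369] 4897
[0.57753146 0.15817342 0.10211084] 6.8049726416475025
```

View pics/w5.png

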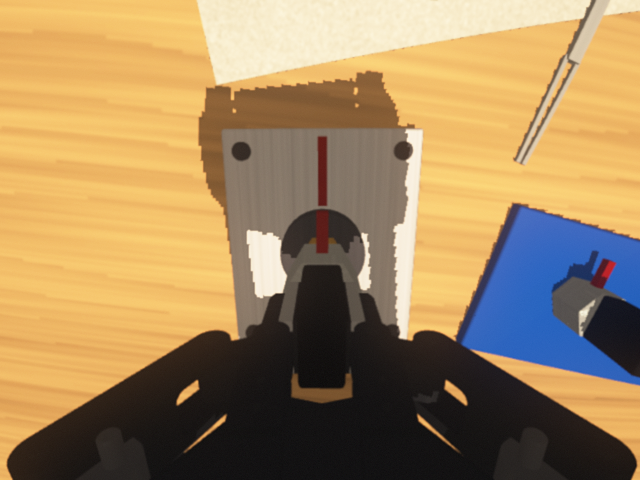

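View pics/s5.png

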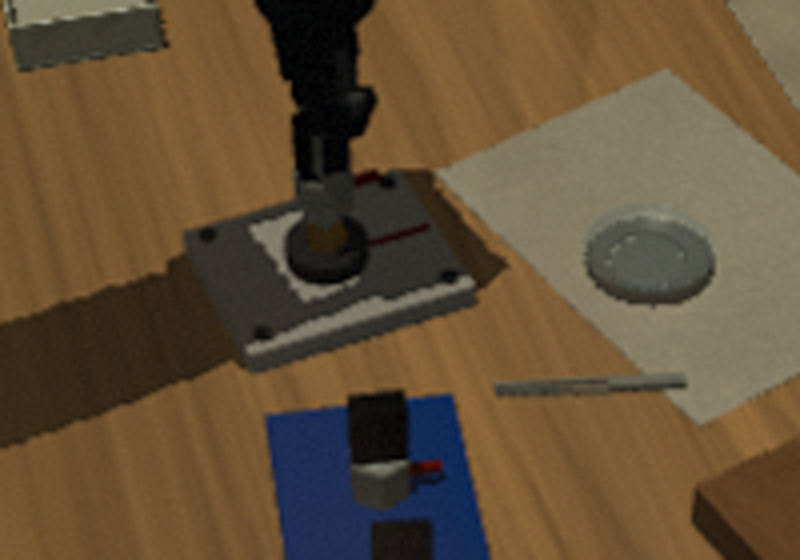

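The pointer column (322) lines up with the red line (322), and the key is centred over the nut. Lowering slowly.

>>> play_rows(series=[{"hand": 1,"dx": -0.08,"dy": 0.05,"dz": 0.3,"yaw": 0},{"hand": 1,"dx": 0,"dy": 0,"dz": 0.4,"yaw": 0},{"hand": 1,"dx": 0,"dy": 0,"dz": 0.4,"yaw": 0},{"hand": 1,"dx": 0,"dy": 0,"dz": 0,"yaw": 0},{"hand": 1,"dx": 0,"dy": 0,"dz": 0,"yaw": 0},{"hand": 1,"dx": 0,"dy": 0,"dz": 0,"yaw": 0}])

```text
time_s: 6.9
eef_pos: [0.5764, 0.1575, 0.0892]
eef_rot: [[0.993, 0.119, -0.0], [0.119, -0.993, -0.0], [-0.0, 0.0, -1.0]]
contact_force: [0.7, -0.3, -2.9]
gripper_width: 0.0174
```

>>> play_rows(series=[{"hand": 1,"dx": 0,"dy": 0,"dz": 0.2,"yaw": 0},{"hand": 1,"dx": 0,"dy": 0,"dz": 0.2,"yaw": 0},{"hand": 1,"dx": 0,"dy": 0,"dz": 0.2,"yaw": 0},{"hand": 1,"dx": 0,"dy": 0,"dz": 0,"yaw": 0},{"hand": 1,"dx": 0,"dy": 0,"dz": 0,"yaw": 0}])

```text
time_s: 7.32
eef_pos: [0.5769, 0.1576, 0.0853]
eef_rot: [[0.993, 0.119, 0.002], [0.119, -0.993, 0.0], [0.002, -0.0, -1.0]]
contact_force: [-4.0, -1.5, 7.9]
gripper_width: 0.0172
```

>>> play_rows(series=[{"hand": 1,"dx": -0.05,"dy": 0,"dz": 0.2,"yaw": 0},{"hand": 1,"dx": -0.05,"dy": 0,"dz": 0,"yaw": 0},{"hand": 1,"dx": 0,"dy": 0,"dz": 0,"yaw": 0},{"hand": 1,"dx": 0,"dy": 0,"dz": 0,"yaw": 0}])

```text
time_s: 7.65
eef_pos: [0.5768, 0.1576, 0.0851]
eef_rot: [[0.993, 0.118, 0.005], [0.118, -0.993, 0.001], [0.005, -0.0, -1.0]]
contact_force: [-4.4, -1.6, 14.1]
gripper_width: 0.0172
```

>>> play_rows(series=[{"hand": 1,"dx": 0.1,"dy": 0.1,"dz": 0,"yaw": 0.03},{"hand": 1,"dx": 0,"dy": 0,"dz": 0,"yaw": 0},{"hand": 1,"dx": 0,"dy": -0.2,"dz": 0,"yaw": -0.06},{"hand": 1,"dx": 0,"dy": 0,"dz": 0,"yaw": 0},{"hand": 1,"dx": 0,"dy": 0.1,"dz": 0,"yaw": 0.03},{"hand": 1,"dx": 0,"dy": 0,"dz": 0,"yaw": 0}])

```text
time_s: 8.15
eef_pos: [0.5784, 0.158, 0.0853]
eef_rot: [[0.993, 0.117, 0.006], [0.117, -0.993, 0.002], [0.006, -0.001, -1.0]]
contact_force: [-2.9, -0.1, 14.4]
gripper_width: 0.0172
```

The key stopped 13.5 mm above the seat under 14 N, even after a jiggle, so this one is too small. I'll lift it and check that it hasn't slipped in the hand.

>>> play_rows(series=[{"hand": 1,"dx": 0,"dy": 0,"dz": -0.5,"yaw": 0},{"hand": 1,"dx": 0,"dy": 0,"dz": -2,"yaw": 0},{"hand": 1,"dx": 0,"dy": 0,"dz": -3,"yaw": 0},{"hand": 1,"dx": 0,"dy": 0,"dz": -3,"yaw": 0},{"hand": 1,"dx": 0,"dy": 0,"dz": -0.5,"yaw": 0},{"hand": 1,"dx": -2,"dy": 0,"dz": 0,"yaw": 0.11},{"hand": 1,"dx": -2,"dy": 0,"dz": 0,"yaw": 0.11},{"hand": 1,"dx": -1,"dy": 0,"dz": 0,"yaw": 0.105},{"hand": 1,"dx": 0,"dy": 0,"dz": 0,"yaw": 0},{"hand": 1,"dx": 0,"dy": 0,"dz": 0,"yaw": 0}])

```text
time_s: 8.98
eef_pos: [0.5266, 0.156, 0.1708]
eef_rot: [[0.979, -0.202, -0.0], [-0.202, -0.979, -0.0], [-0.0, 0.0, -1.0]]
contact_force: [0.0, -0.6, -2.5]
gripper_width: 0.0174
```

```bash
python3 snap.py w6;python3 -c "
from sp import *
held('w6')"
```

```text
8.9833 [0.5266 0.156  0.1708] [[0.9794, -0.2018, -0.0002], [-0.2018, -0.9794, -0.0002], [-0.0002, 0.0003, -1.0]] q [ 0.221  0.146  1.421 -0.     1.575  1.995] F [ 0.  -0.6 -2.5] w 0.017426808829300543
red tool [0.0259 0.0001 0.0222] [ 0.015  -0.0023  0.0204] [0.0361 0.0028 0.0263] 407
top tool ((-1.3957023620605469, -0.3217134475708008), (33.90510940551758, 23.98172378540039), 1.5757439136505127) [ 0.0004 -0.     -0.0367] 4890
```

View pics/w6.png

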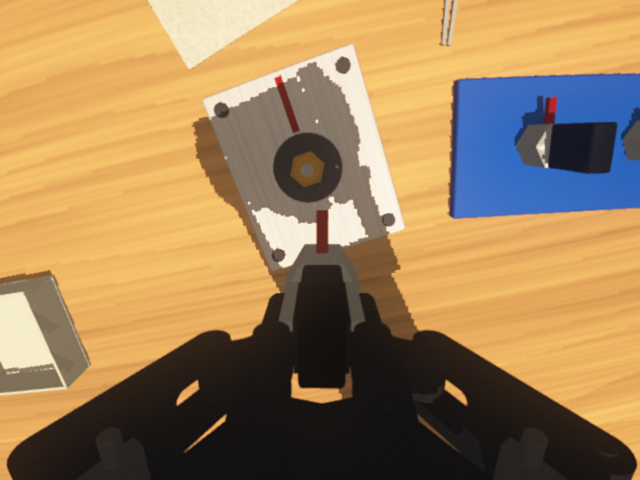

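The key hasn't slipped: top and pointer are at the same tool positions. Taking it back to its spot.

>>> play_rows(series=[{"hand": 1,"dx": 0.4,"dy": 2.0,"dz": 0,"yaw": 0},{"hand": 1,"dx": 0.65,"dy": 3.5,"dz": 0,"yaw": 0},{"hand": 1,"dx": 0.65,"dy": 3.5,"dz": 0,"yaw": 0},{"hand": 1,"dx": 0.65,"dy": 3.5,"dz": 0,"yaw": 0},{"hand": 1,"dx": 0.65,"dy": 3.5,"dz": 0,"yaw": 0},{"hand": 1,"dx": 0.65,"dy": 3.5,"dz": 0,"yaw": 0},{"hand": 1,"dx": 0.65,"dy": 3.5,"dz": 0,"yaw": 0},{"hand": 1,"dx": 0.65,"dy": 3.5,"dz": 0,"yaw": 0},{"hand": 1,"dx": 0.65,"dy": 3.5,"dz": 0,"yaw": 0},{"hand": 1,"dx": 0.65,"dy": 3.5,"dz": 0,"yaw": 0},{"hand": 1,"dx": 0.65,"dy": 3.5,"dz": 0,"yaw": 0},{"hand": 1,"dx": 0.26,"dy": 1.9,"dz": 0,"yaw": 0},{"hand": 1,"dx": 0,"dy": 0,"dz": 0,"yaw": 0},{"hand": 1,"dx": 0,"dy": 0,"dz": 0,"yaw": 0},{"hand": 1,"dx": 0,"dy": 0,"dz": 0,"yaw": 0}])

```text
time_s: 10.28
eef_pos: [0.5174, -0.2391, 0.1708]
eef_rot: [[0.979, -0.203, -0.0], [-0.203, -0.979, 0.001], [-0.001, -0.0, -1.0]]
contact_force: [-0.2, 0.7, -1.8]
gripper_width: 0.0173
```

>>> play_rows(series=[{"hand": 1,"dx": 0,"dy": 0,"dz": 2,"yaw": 0},{"hand": 1,"dx": 0,"dy": 0,"dz": 3,"yaw": 0},{"hand": 1,"dx": 0,"dy": 0,"dz": 3,"yaw": 0},{"hand": 1,"dx": 0,"dy": 0,"dz": 2,"yaw": 0},{"hand": 1,"dx": 0,"dy": 0,"dz": 1,"yaw": 0},{"hand": 1,"dx": 0,"dy": 0,"dz": 0.5,"yaw": 0},{"hand": 1,"dx": 0,"dy": 0,"dz": 0.2,"yaw": 0},{"hand": 1,"dx": 0,"dy": 0,"dz": 0,"yaw": 0},{"hand": 1,"dx": 0,"dy": 0,"dz": 0,"yaw": 0},{"hand": 1,"dx": 0,"dy": 0,"dz": 0,"yaw": 0}])

```text
time_s: 11.12
eef_pos: [0.518, -0.2398, 0.0559]
eef_rot: [[0.979, -0.205, 0.002], [-0.205, -0.979, -0.001], [0.003, 0.001, -1.0]]
contact_force: [0.8, 0.1, -2.0]
gripper_width: 0.0174
```

>>> play_rows(series=[{"hand": 1,"dx": 0,"dy": 0,"dz": 0.3,"yaw": 0},{"hand": 1,"dx": 0,"dy": 0,"dz": 0.15,"yaw": 0},{"hand": 1,"dx": 0,"dy": 0,"dz": 0,"yaw": 0},{"hand": 1,"dx": 0,"dy": 0,"dz": 0,"yaw": 0},{"hand": 1,"dx": 0,"dy": 0,"dz": 0,"yaw": 0},{"hand": 1,"dx": 0,"dy": 0,"dz": 0,"yaw": 0}])

```text
time_s: 11.62
eef_pos: [0.5172, -0.2395, 0.0498]
eef_rot: [[0.979, -0.205, 0.0], [-0.205, -0.979, -0.0], [0.0, 0.0, -1.0]]
contact_force: [-1.1, 0.2, -3.0]
gripper_width: 0.0177
```

>>> play_rows(series=[{"hand": 1,"dx": 0,"dy": 0,"dz": 0.15,"yaw": 0},{"hand": 1,"dx": 0,"dy": 0,"dz": 0,"yaw": 0},{"hand": 1,"dx": 0,"dy": 0,"dz": 0,"yaw": 0},{"hand": 1,"dx": 0,"dy": 0,"dz": 0,"yaw": 0}])

```text
time_s: 11.95
eef_pos: [0.5174, -0.2396, 0.0487]
eef_rot: [[0.979, -0.205, 0.001], [-0.205, -0.979, -0.001], [0.001, 0.0, -1.0]]
contact_force: [0.2, 0.1, 1.5]
gripper_width: 0.0172
```

It's resting on the tray (force changed from -3 to +1.5 N). Releasing and rising.

>>> play_rows(series=[{"hand": 0.6,"dx": 0,"dy": 0,"dz": 0,"yaw": 0},{"hand": 0.3,"dx": 0,"dy": 0,"dz": 0,"yaw": 0},{"hand": 0,"dx": 0,"dy": 0,"dz": 0,"yaw": 0},{"hand": 0,"dx": 0,"dy": 0,"dz": 0,"yaw": 0},{"hand": 0,"dx": 0,"dy": 0,"dz": 0,"yaw": 0},{"hand": 0,"dx": 0,"dy": 0,"dz": 0,"yaw": 0},{"hand": 0,"dx": 0,"dy": 0,"dz": -1,"yaw": 0},{"hand": 0,"dx": 0,"dy": 0,"dz": -3,"yaw": 0},{"hand": 0,"dx": 0,"dy": 0,"dz": -3,"yaw": 0},{"hand": 0,"dx": 0,"dy": 0,"dz": -3,"yaw": 0},{"hand": 0,"dx": 0,"dy": 0,"dz": -1.5,"yaw": 0},{"hand": 0,"dx": 0,"dy": -2,"dz": 0,"yaw": 0},{"hand": 0,"dx": 0,"dy": -3,"dz": 0,"yaw": 0},{"hand": 0,"dx": 0,"dy": -3,"dz": 0,"yaw": 0},{"hand": 0,"dx": 0,"dy": -2,"dz": 0,"yaw": 0},{"hand": 0,"dx": 0,"dy": 0,"dz": 0,"yaw": 0},{"hand": 0,"dx": 0,"dy": 0,"dz": 0,"yaw": 0}])

```text
time_s: 13.37
eef_pos: [0.5379, -0.1409, 0.1641]
eef_rot: [[0.979, -0.203, 0.001], [-0.203, -0.979, -0.001], [0.001, 0.0, -1.0]]
contact_force: [0.5, -0.2, 0.6]
gripper_width: 0.0852
```

```bash
python3 snap.py w7;python3 -c "
from sp import *
keys('w7',[(.555,-.044),(.540,-.141),(.517,-.240)])"
```

```text
13.3667 [ 0.5379 -0.1409  0.1641] [[0.9792, -0.2029, 0.0007], [-0.2029, -0.9792, -0.0006], [0.0009, 0.0005, -1.0]] q [-0.322  0.168  1.41  -0.     1.563  1.453] F [ 0.5 -0.2  0.6] w 0.08516130175150975
cen [ 0.5546 -0.0426] ztop 0.0856 n 1200 size [18.6 34.4] yaw_rect -8.6 red [ 0.5815 -0.0471  0.0265] 184 yaw_red -9.5 r 0.0272
cen [ 0.5403 -0.1406] ztop 0.0855 n 1244 size [17.9 34.2] yaw_rect -14.5 red [ 0.567  -0.1474  0.0267] 147 yaw_red -14.2 r 0.0276
cen [ 0.5162 -0.239 ] ztop 0.0854 n 1203 size [18.8 34.3] yaw_rect -12.7 red [ 0.5433 -0.2442  0.0264] 178 yaw_red -10.9 r 0.0277
```

View pics/w7.png

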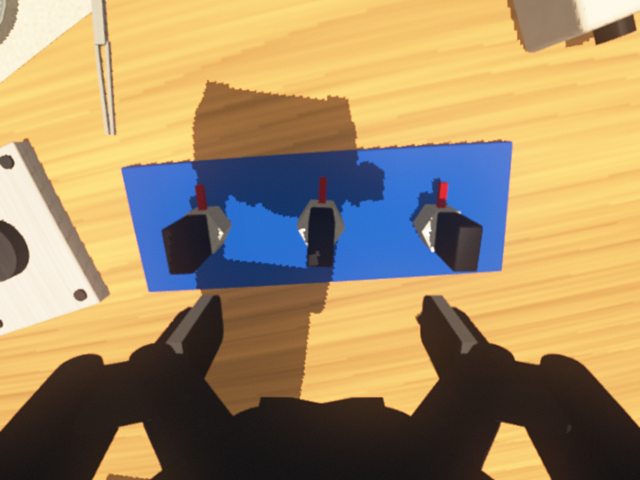

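The first key is back upright at its place, at (445,235) in the picture. The middle key sits under the jaws at (320,235).

>>> play_rows(newtons=60, series=[{"hand": 0,"dx": 0.23,"dy": -0.08,"dz": 2,"yaw": 0.045},{"hand": 0,"dx": 0,"dy": 0,"dz": 3,"yaw": 0},{"hand": 0,"dx": 0,"dy": 0,"dz": 3,"yaw": 0},{"hand": 0,"dx": 0,"dy": 0,"dz": 2,"yaw": 0},{"hand": 0,"dx": 0,"dy": 0,"dz": 1.2,"yaw": 0},{"hand": 0,"dx": 0,"dy": 0,"dz": 0.3,"yaw": 0},{"hand": 0,"dx": 0,"dy": 0,"dz": 0,"yaw": 0},{"hand": 0,"dx": 0,"dy": 0,"dz": 0,"yaw": 0},{"hand": 0.6,"dx": 0,"dy": 0,"dz": 0,"yaw": 0},{"hand": 0.8,"dx": 0,"dy": 0,"dz": 0,"yaw": 0},{"hand": 1,"dx": 0,"dy": 0,"dz": 0,"yaw": 0},{"hand": 1,"dx": 0,"dy": 0,"dz": 0,"yaw": 0},{"hand": 1,"dx": 0,"dy": 0,"dz": 0,"yaw": 0},{"hand": 1,"dx": 0,"dy": 0,"dz": 0,"yaw": 0},{"hand": 1,"dx": 0,"dy": 0,"dz": 0,"yaw": 0}])

```text
time_s: 14.67
eef_pos: [0.5402, -0.1412, 0.0486]
eef_rot: [[0.969, -0.248, 0.0], [-0.248, -0.969, -0.0], [0.0, 0.0, -1.0]]
contact_force: [-0.4, 0.2, 1.3]
gripper_width: 0.0177
```

>>> play_rows(series=[{"hand": 1,"dx": 0,"dy": 0,"dz": -1,"yaw": 0},{"hand": 1,"dx": 0,"dy": 0,"dz": -3,"yaw": 0},{"hand": 1,"dx": 0,"dy": 0,"dz": -4,"yaw": 0},{"hand": 1,"dx": 0,"dy": 0,"dz": -3,"yaw": -0.0925},{"hand": 1,"dx": 0,"dy": 0,"dz": -1,"yaw": -0.0925},{"hand": 1,"dx": 0,"dy": 0,"dz": 0,"yaw": -0.0925},{"hand": 1,"dx": 0,"dy": 0,"dz": 0,"yaw": -0.0925},{"hand": 1,"dx": -0.2,"dy": -2.2,"dz": 0,"yaw": 0},{"hand": 1,"dx": -0.2,"dy": -3.5,"dz": 0,"yaw": 0},{"hand": 1,"dx": -0.2,"dy": -3.5,"dz": 0,"yaw": 0},{"hand": 1,"dx": -0.2,"dy": -3.5,"dz": 0,"yaw": 0},{"hand": 1,"dx": -0.2,"dy": -3.5,"dz": 0,"yaw": 0},{"hand": 1,"dx": -0.2,"dy": -3.5,"dz": 0,"yaw": 0},{"hand": 1,"dx": -0.2,"dy": -3.5,"dz": 0,"yaw": 0},{"hand": 1,"dx": -0.2,"dy": -3.5,"dz": 0,"yaw": 0},{"hand": 1,"dx": -0.2,"dy": -2.5,"dz": 0,"yaw": 0},{"hand": 1,"dx": 0,"dy": 0,"dz": 0,"yaw": 0},{"hand": 1,"dx": 0,"dy": 0,"dz": 0,"yaw": 0},{"hand": 1,"dx": 0,"dy": 0,"dz": 0,"yaw": 0}])

```text
time_s: 16.25
eef_pos: [0.4876, 0.1463, 0.1686]
eef_rot: [[0.993, 0.119, 0.0], [0.119, -0.993, -0.0], [0.0, 0.0, -1.0]]
contact_force: [1.0, -0.3, -1.7]
gripper_width: 0.0174
```

```bash
python3 snap.py w8;python3 -c "
from sp import *
spindle('w8');held('w8')"
```

```text
16.25 [0.4876 0.1463 0.1686] [[0.9929, 0.1187, 0.0002], [0.1187, -0.9929, -0.0004], [0.0002, 0.0004, -1.0]] q [ 0.219  0.035  1.544 -0.     1.563  1.671] F [ 1.  -0.3 -1.7] w 0.017365812991567645
boss [575.6 157.6] r 28.2 mean [0.576  0.1576 0.0369] z 0.0338
nut [575.8 157.5] r 13.7 mean [0.5757 0.1576 0.0473] 986
line yaw 6.73 pt [627.8 164.1] n 395 0.606 0.649 z 0.0195
red tool [ 0.0279 -0.001   0.0218] [ 0.0167 -0.0035  0.0198] [0.038  0.0016 0.0267] 468
top tool ((0.16388893127441406, -0.062896728515625), (34.90376281738281, 23.98869514465332), 0.3799351453781128) [ 0.0019 -0.0006 -0.037 ] 4983
```

View pics/w8.png

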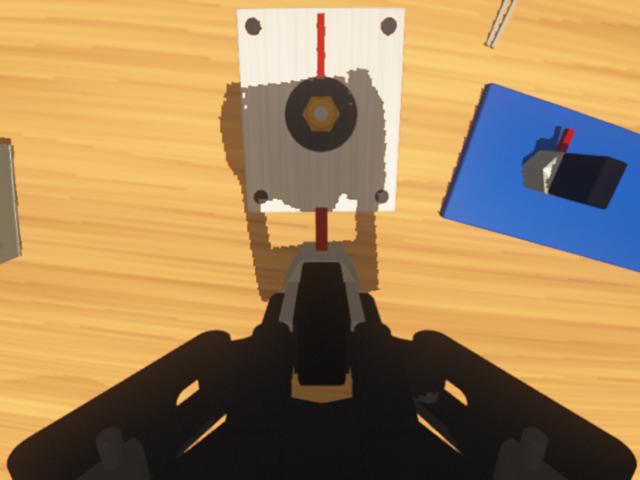

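Nut unchanged at (320,113); the pointer (321,230) and line (321,45) are collinear. Moving over the nut with key 2.

>>> play_rows(series=[{"hand": 1,"dx": 2,"dy": 0,"dz": 0.5,"yaw": 0},{"hand": 1,"dx": 3,"dy": -0.02,"dz": 1,"yaw": 0},{"hand": 1,"dx": 2.5,"dy": 0,"dz": 1.5,"yaw": 0},{"hand": 1,"dx": 1.34,"dy": 0,"dz": 2,"yaw": 0},{"hand": 1,"dx": 0,"dy": 0,"dz": 1.5,"yaw": 0},{"hand": 1,"dx": 0,"dy": 0,"dz": 0.8,"yaw": 0},{"hand": 1,"dx": 0,"dy": 0,"dz": 0,"yaw": 0},{"hand": 1,"dx": 0,"dy": 0,"dz": 0,"yaw": 0},{"hand": 1,"dx": 0,"dy": 0,"dz": 0,"yaw": 0},{"hand": 1,"dx": 0,"dy": 0,"dz": 0,"yaw": 0},{"hand": 1,"dx": 0,"dy": 0,"dz": 0,"yaw": 0}])

```text
time_s: 17.22
eef_pos: [0.5758, 0.1573, 0.0967]
eef_rot: [[0.993, 0.119, 0.002], [0.119, -0.993, 0.0], [0.002, -0.0, -1.0]]
contact_force: [-0.4, -0.4, -0.6]
gripper_width: 0.0174
```

>>> play_rows(series=[{"hand": 1,"dx": -0.05,"dy": 0.03,"dz": 0.3,"yaw": 0},{"hand": 1,"dx": 0,"dy": 0,"dz": 0.4,"yaw": 0},{"hand": 1,"dx": 0,"dy": 0,"dz": 0.2,"yaw": 0},{"hand": 1,"dx": 0,"dy": 0,"dz": 0.2,"yaw": 0},{"hand": 1,"dx": 0,"dy": 0,"dz": 0.2,"yaw": 0},{"hand": 1,"dx": 0,"dy": 0,"dz": 0,"yaw": 0},{"hand": 1,"dx": 0,"dy": 0,"dz": 0,"yaw": 0},{"hand": 1,"dx": 0,"dy": 0,"dz": 0,"yaw": 0}])

```text
time_s: 17.88
eef_pos: [0.5755, 0.157, 0.0831]
eef_rot: [[0.993, 0.119, 0.002], [0.119, -0.993, 0.0], [0.002, -0.0, -1.0]]
contact_force: [1.0, -0.2, 4.1]
gripper_width: 0.0171
```

>>> play_rows(series=[{"hand": 1,"dx": 0,"dy": 0,"dz": 0.2,"yaw": 0},{"hand": 1,"dx": 0,"dy": 0,"dz": 0,"yaw": 0},{"hand": 1,"dx": 0,"dy": 0,"dz": 0,"yaw": 0},{"hand": 1,"dx": 0,"dy": 0,"dz": 0,"yaw": 0}])

```text
time_s: 18.22
eef_pos: [0.5758, 0.1571, 0.0828]
eef_rot: [[0.993, 0.119, 0.003], [0.119, -0.993, 0.0], [0.003, -0.0, -1.0]]
contact_force: [-1.9, -0.8, 13.5]
gripper_width: 0.0173
```

It stopped about 11.2 mm above the seat, slightly below the stated range, so this could be a near-fit with a small misalignment. Jiggling gently.

>>> play_rows(series=[{"hand": 1,"dx": 0,"dy": 0,"dz": -0.1,"yaw": 0.04},{"hand": 1,"dx": 0,"dy": 0,"dz": 0,"yaw": 0},{"hand": 1,"dx": 0,"dy": 0,"dz": 0,"yaw": -0.04},{"hand": 1,"dx": 0,"dy": 0,"dz": 0,"yaw": -0.04},{"hand": 1,"dx": 0,"dy": 0,"dz": 0,"yaw": 0}])

```text
time_s: 18.63
eef_pos: [0.5757, 0.157, 0.0829]
eef_rot: [[0.987, 0.16, 0.003], [0.16, -0.987, 0.0], [0.003, -0.0, -1.0]]
contact_force: [-0.5, -0.3, 7.7]
gripper_width: 0.0176
```

>>> play_rows(series=[{"hand": 1,"dx": 0,"dy": 0,"dz": 0.1,"yaw": 0.04},{"hand": 1,"dx": -0.1,"dy": 0,"dz": 0,"yaw": 0},{"hand": 1,"dx": 0,"dy": 0,"dz": 0,"yaw": 0},{"hand": 1,"dx": 0,"dy": 0,"dz": 0,"yaw": 0}])

```text
time_s: 18.97
eef_pos: [0.5755, 0.157, 0.0827]
eef_rot: [[0.993, 0.118, 0.005], [0.118, -0.993, 0.001], [0.005, -0.0, -1.0]]
contact_force: [2.7, -0.4, 11.0]
gripper_width: 0.0172
```

>>> play_rows(series=[{"hand": 1,"dx": 0.05,"dy": 0.1,"dz": 0,"yaw": 0},{"hand": 1,"dx": 0,"dy": 0,"dz": 0,"yaw": 0},{"hand": 1,"dx": 0,"dy": -0.1,"dz": 0,"yaw": 0},{"hand": 1,"dx": 0,"dy": -0.1,"dz": 0,"yaw": 0},{"hand": 1,"dx": 0,"dy": 0,"dz": 0,"yaw": 0}])

```text
time_s: 19.38
eef_pos: [0.5757, 0.1573, 0.0827]
eef_rot: [[0.993, 0.118, 0.004], [0.118, -0.993, -0.001], [0.004, 0.002, -1.0]]
contact_force: [-0.4, -3.7, 12.1]
gripper_width: 0.0175
```

It's wedged and centred on the cone, and neither yaw nor lateral wiggles let it drop, so it's too small. Lifting, checking for slip, then returning it.

>>> play_rows(series=[{"hand": 1,"dx": 0,"dy": 0,"dz": -0.5,"yaw": 0},{"hand": 1,"dx": 0,"dy": 0,"dz": -2,"yaw": 0},{"hand": 1,"dx": 0,"dy": 0,"dz": -3,"yaw": 0},{"hand": 1,"dx": 0,"dy": 0,"dz": -3,"yaw": 0},{"hand": 1,"dx": 0,"dy": 0,"dz": -0.5,"yaw": 0},{"hand": 1,"dx": -2,"dy": 0,"dz": 0,"yaw": 0.0925},{"hand": 1,"dx": -2,"dy": 0,"dz": 0,"yaw": 0.0925},{"hand": 1,"dx": -1,"dy": 0,"dz": 0,"yaw": 0.0925},{"hand": 1,"dx": 0,"dy": 0,"dz": 0,"yaw": 0.0925},{"hand": 1,"dx": 0,"dy": 0,"dz": 0,"yaw": 0},{"hand": 1,"dx": 0,"dy": 0,"dz": 0,"yaw": 0}])

```text
time_s: 20.3
eef_pos: [0.524, 0.1556, 0.1694]
eef_rot: [[0.969, -0.246, -0.002], [-0.246, -0.969, -0.0], [-0.001, 0.001, -1.0]]
contact_force: [-0.3, 0.3, -1.1]
gripper_width: 0.0172
```

```bash
python3 snap.py w9;python3 -c "
from sp import *
held('w9')"
```

```text
20.3 [0.524  0.1556 0.1694] [[0.9693, -0.2458, -0.0016], [-0.2458, -0.9693, -0.0004], [-0.0015, 0.0007, -1.0]] q [0.221 0.141 1.429 0.    1.573 2.04 ] F [-0.3  0.3 -1.1] w 0.01717858084953793
red tool [ 0.0276 -0.0003  0.022 ] [ 0.0168 -0.0028  0.0201] [0.0378 0.0023 0.0262] 402
top tool ((-0.1117095947265625, 0.4196462631225586), (23.980541229248047, 34.82817840576172), 87.80172729492188) [ 0.0017  0.     -0.0368] 4971
```

View pics/w9.png

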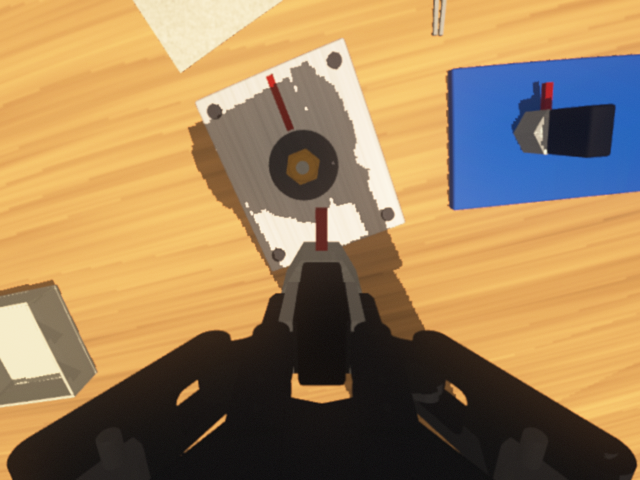

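No slip (pointer still at (321,230)). Returning to the middle spot.

>>> play_rows(series=[{"hand": 1,"dx": 0.8,"dy": 2.0,"dz": 0,"yaw": 0},{"hand": 1,"dx": 1,"dy": 3.3,"dz": 0,"yaw": 0},{"hand": 1,"dx": 1,"dy": 3.3,"dz": 0,"yaw": 0},{"hand": 1,"dx": 1,"dy": 3.3,"dz": 0,"yaw": 0},{"hand": 1,"dx": 1,"dy": 3.3,"dz": 0,"yaw": 0},{"hand": 1,"dx": 1,"dy": 3.3,"dz": 0,"yaw": 0},{"hand": 1,"dx": 1,"dy": 3.3,"dz": 0,"yaw": 0},{"hand": 1,"dx": 1,"dy": 3.3,"dz": 0,"yaw": 0},{"hand": 1,"dx": 1.07,"dy": 3.27,"dz": 0,"yaw": 0},{"hand": 1,"dx": 0,"dy": 0,"dz": 0,"yaw": 0},{"hand": 1,"dx": 0,"dy": 0,"dz": 0,"yaw": 0},{"hand": 1,"dx": 0,"dy": 0,"dz": 0,"yaw": 0},{"hand": 1,"dx": 0,"dy": 0,"dz": 0,"yaw": 0}])

```text
time_s: 21.43
eef_pos: [0.5399, -0.1403, 0.17]
eef_rot: [[0.969, -0.247, -0.0], [-0.247, -0.969, 0.0], [-0.001, -0.0, -1.0]]
contact_force: [-0.3, 1.0, -1.2]
gripper_width: 0.0171
```

>>> play_rows(series=[{"hand": 1,"dx": 0,"dy": 0,"dz": 2,"yaw": 0},{"hand": 1,"dx": 0,"dy": 0,"dz": 3,"yaw": 0},{"hand": 1,"dx": 0,"dy": 0,"dz": 3,"yaw": 0},{"hand": 1,"dx": 0,"dy": 0,"dz": 2,"yaw": 0},{"hand": 1,"dx": 0,"dy": 0,"dz": 1,"yaw": 0},{"hand": 1,"dx": 0,"dy": 0,"dz": 0.5,"yaw": 0},{"hand": 1,"dx": 0,"dy": 0,"dz": 0.2,"yaw": 0},{"hand": 1,"dx": 0,"dy": 0,"dz": 0,"yaw": 0},{"hand": 1,"dx": 0,"dy": 0,"dz": 0,"yaw": 0},{"hand": 1,"dx": 0,"dy": 0,"dz": 0,"yaw": 0},{"hand": 1,"dx": 0,"dy": 0,"dz": 0,"yaw": 0}])

```text
time_s: 22.35
eef_pos: [0.5404, -0.1414, 0.0544]
eef_rot: [[0.969, -0.249, 0.002], [-0.249, -0.969, -0.001], [0.002, 0.0, -1.0]]
contact_force: [0.4, -0.6, -1.4]
gripper_width: 0.017
```

>>> play_rows(series=[{"hand": 1,"dx": 0,"dy": 0,"dz": 0.3,"yaw": 0},{"hand": 1,"dx": 0,"dy": 0,"dz": 0.15,"yaw": 0},{"hand": 1,"dx": 0,"dy": 0,"dz": 0.1,"yaw": 0},{"hand": 1,"dx": 0,"dy": 0,"dz": 0,"yaw": 0},{"hand": 1,"dx": 0,"dy": 0,"dz": 0,"yaw": 0},{"hand": 1,"dx": 0,"dy": 0,"dz": 0,"yaw": 0}])

```text
time_s: 22.85
eef_pos: [0.54, -0.1413, 0.0486]
eef_rot: [[0.969, -0.249, 0.001], [-0.249, -0.969, -0.0], [0.001, 0.0, -1.0]]
contact_force: [-2.9, 1.4, 5.9]
gripper_width: 0.0173
```

It's in contact. Releasing, rising, and moving over the left key.

>>> play_rows(series=[{"hand": 0.6,"dx": 0,"dy": 0,"dz": 0,"yaw": 0},{"hand": 0.3,"dx": 0,"dy": 0,"dz": 0,"yaw": 0},{"hand": 0,"dx": 0,"dy": 0,"dz": 0,"yaw": 0},{"hand": 0,"dx": 0,"dy": 0,"dz": 0,"yaw": 0},{"hand": 0,"dx": 0,"dy": 0,"dz": 0,"yaw": 0},{"hand": 0,"dx": 0,"dy": 0,"dz": 0,"yaw": 0},{"hand": 0,"dx": 0,"dy": 0,"dz": -1,"yaw": 0},{"hand": 0,"dx": 0,"dy": 0,"dz": -3,"yaw": 0},{"hand": 0,"dx": 0,"dy": 0,"dz": -3,"yaw": 0},{"hand": 0,"dx": 0,"dy": 0,"dz": -3,"yaw": 0},{"hand": 0,"dx": 0,"dy": 0,"dz": -1.5,"yaw": 0},{"hand": 0,"dx": -0.2,"dy": -2,"dz": 0,"yaw": 0},{"hand": 0,"dx": -0.3,"dy": -3,"dz": 0,"yaw": 0},{"hand": 0,"dx": -0.3,"dy": -3,"dz": 0,"yaw": 0},{"hand": 0,"dx": -0.24,"dy": -1.93,"dz": 0,"yaw": 0},{"hand": 0,"dx": 0,"dy": 0,"dz": 0,"yaw": -0.09},{"hand": 0,"dx": 0,"dy": 0,"dz": 0,"yaw": 0},{"hand": 0,"dx": 0,"dy": 0,"dz": 0,"yaw": 0},{"hand": 0,"dx": 0,"dy": 0,"dz": 0,"yaw": 0}])

```text
time_s: 24.43
eef_pos: [0.5544, -0.043, 0.1632]
eef_rot: [[0.987, -0.163, 0.0], [-0.163, -0.987, -0.0], [0.0, 0.0, -1.0]]
contact_force: [-0.5, -0.1, 0.1]
gripper_width: 0.0855
```

```bash
python3 snap.py w10;python3 -c "
from sp import *
keys('w10',[(.555,-.044),(.540,-.141),(.517,-.240)])"
```

```text
24.4333 [ 0.5544 -0.043   0.1632] [[0.9866, -0.1633, 0.0004], [-0.1633, -0.9866, -0.0003], [0.0005, 0.0002, -1.0]] q [-0.144  0.169  1.41  -0.     1.561  1.591] F [-0.5 -0.1  0.1] w 0.08547104475110356
cen [ 0.555  -0.0421] ztop 0.0855 n 1226 size [17.5 33.7] yaw_rect -8.8 red [ 0.5822 -0.0465  0.0267] 161 yaw_red -9.3 r 0.0275
cen [ 0.5399 -0.1407] ztop 0.0854 n 1229 size [18.2 34.7] yaw_rect -14.8 red [ 0.5669 -0.1472  0.0264] 183 yaw_red -13.5 r 0.0278
cen [ 0.5161 -0.2386] ztop 0.0853 n 1111 size [19.7 34.5] yaw_rect -12.6 red [ 0.5435 -0.2439  0.0263] 184 yaw_red -10.9 r 0.0279
```

View pics/w10.png

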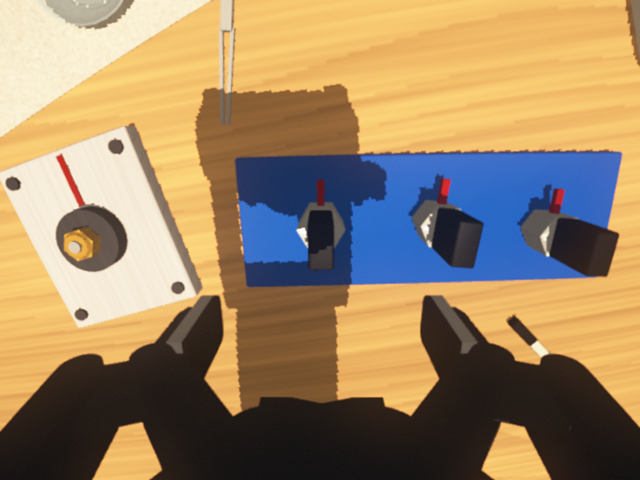

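Both returned keys stand at their spots (450,230 and 570,240), and the third is centred at (320,240). Descending and gripping.

>>> play_rows(newtons=60, series=[{"hand": 0,"dx": 0.05,"dy": -0.05,"dz": 2,"yaw": 0},{"hand": 0,"dx": 0,"dy": 0,"dz": 3,"yaw": 0},{"hand": 0,"dx": 0,"dy": 0,"dz": 3,"yaw": 0},{"hand": 0,"dx": 0,"dy": 0,"dz": 2,"yaw": 0},{"hand": 0,"dx": 0,"dy": 0,"dz": 1.2,"yaw": 0},{"hand": 0,"dx": 0,"dy": 0,"dz": 0.25,"yaw": 0},{"hand": 0,"dx": 0,"dy": 0,"dz": 0,"yaw": 0},{"hand": 0,"dx": 0,"dy": 0,"dz": 0,"yaw": 0},{"hand": 0.6,"dx": 0,"dy": 0,"dz": 0,"yaw": 0},{"hand": 0.8,"dx": 0,"dy": 0,"dz": 0,"yaw": 0},{"hand": 1,"dx": 0,"dy": 0,"dz": 0,"yaw": 0},{"hand": 1,"dx": 0,"dy": 0,"dz": 0,"yaw": 0},{"hand": 1,"dx": 0,"dy": 0,"dz": 0,"yaw": 0},{"hand": 1,"dx": 0,"dy": 0,"dz": 0,"yaw": 0},{"hand": 1,"dx": 0,"dy": 0,"dz": 0,"yaw": 0}])

```text
time_s: 25.73
eef_pos: [0.5551, -0.042, 0.0485]
eef_rot: [[0.987, -0.16, 0.0], [-0.16, -0.987, -0.0], [0.0, -0.0, -1.0]]
contact_force: [0.3, -0.6, 2.5]
gripper_width: 0.0174
```

>>> play_rows(series=[{"hand": 1,"dx": 0,"dy": 0,"dz": -1,"yaw": 0},{"hand": 1,"dx": 0,"dy": 0,"dz": -3,"yaw": 0},{"hand": 1,"dx": 0,"dy": 0,"dz": -4,"yaw": 0},{"hand": 1,"dx": 0,"dy": 0,"dz": -3,"yaw": -0.093},{"hand": 1,"dx": 0,"dy": 0,"dz": -1,"yaw": -0.093},{"hand": 1,"dx": 0,"dy": 0,"dz": 0,"yaw": -0.093},{"hand": 1,"dx": -0.6,"dy": -2.5,"dz": 0,"yaw": 0},{"hand": 1,"dx": -0.8,"dy": -3.5,"dz": 0,"yaw": 0},{"hand": 1,"dx": -0.8,"dy": -3.5,"dz": 0,"yaw": 0},{"hand": 1,"dx": -0.8,"dy": -3.5,"dz": 0,"yaw": 0},{"hand": 1,"dx": -0.8,"dy": -3.5,"dz": 0,"yaw": 0},{"hand": 1,"dx": -0.7,"dy": -3.0,"dz": 0,"yaw": 0},{"hand": 1,"dx": 0,"dy": 0,"dz": 0,"yaw": 0},{"hand": 1,"dx": 0,"dy": 0,"dz": 0,"yaw": 0},{"hand": 1,"dx": 0,"dy": 0,"dz": 0,"yaw": 0},{"hand": 1,"dx": 0,"dy": 0,"dz": 0,"yaw": 0}])

```text
time_s: 27.07
eef_pos: [0.4877, 0.1454, 0.1684]
eef_rot: [[0.993, 0.116, 0.0], [0.116, -0.993, -0.0], [0.0, 0.0, -1.0]]
contact_force: [1.1, -1.5, -0.9]
gripper_width: 0.0176
```

```bash
python3 snap.py w11;python3 -c "
from sp import *
spindle('w11');held('w11')"
```

```text
27.0667 [0.4877 0.1454 0.1684] [[0.9932, 0.1163, 0.0001], [0.1163, -0.9932, -0.0004], [0.0001, 0.0004, -1.0]] q [ 0.217  0.035  1.544 -0.     1.563  1.672] F [ 1.1 -1.5 -0.9] w 0.01760013263381516
boss [575.5 157.6] r 28.2 mean [0.576  0.1577 0.0368] z 0.0338
nut [575.8 157.5] r 13.9 mean [0.5757 0.1576 0.0473] 987
line yaw 6.97 pt [627.4 164. ] n 417 0.605 0.65 z 0.0196
red tool [ 0.0275 -0.0004  0.0218] [ 0.0165 -0.0032  0.0201] [0.0378 0.0019 0.0262] 427
top tool ((-0.08819007873535156, -0.2756986618041992), (34.8062629699707, 23.861581802368164), 1.5936766862869263) [ 0.0017 -0.0003 -0.037 ] 4987
```

View pics/w11.png

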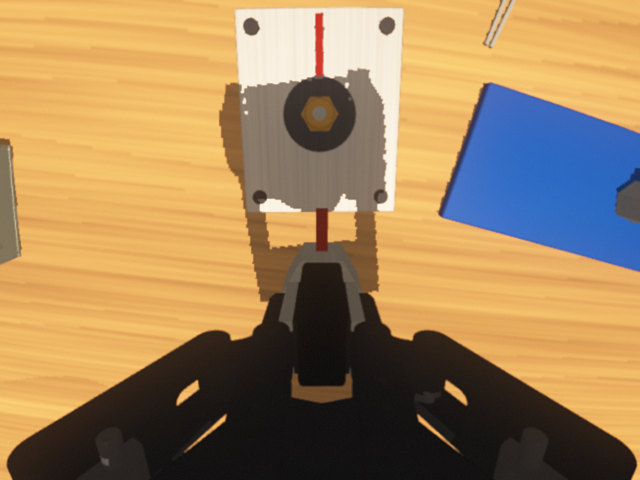

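Nut at (319,113), pointer (321,230), line (319,45): aligned within about 0.3°. Moving over and lowering.

>>> play_rows(series=[{"hand": 1,"dx": 2,"dy": -0.05,"dz": 0.5,"yaw": -0.003},{"hand": 1,"dx": 3,"dy": -0.11,"dz": 1,"yaw": 0},{"hand": 1,"dx": 2.5,"dy": 0,"dz": 1.5,"yaw": 0},{"hand": 1,"dx": 1.36,"dy": 0,"dz": 2,"yaw": 0},{"hand": 1,"dx": 0,"dy": 0,"dz": 1.5,"yaw": 0},{"hand": 1,"dx": 0,"dy": 0,"dz": 0.9,"yaw": 0},{"hand": 1,"dx": 0,"dy": 0,"dz": 0,"yaw": 0},{"hand": 1,"dx": 0,"dy": 0,"dz": 0,"yaw": 0},{"hand": 1,"dx": 0,"dy": 0,"dz": 0,"yaw": 0},{"hand": 1,"dx": 0,"dy": 0,"dz": 0,"yaw": 0},{"hand": 1,"dx": 0,"dy": 0,"dz": 0,"yaw": 0}])

```text
time_s: 28.03
eef_pos: [0.5756, 0.1586, 0.0957]
eef_rot: [[0.993, 0.121, 0.002], [0.121, -0.993, 0.0], [0.002, -0.0, -1.0]]
contact_force: [-1.0, -0.0, -1.3]
gripper_width: 0.0177
```

>>> play_rows(series=[{"hand": 1,"dx": -0.03,"dy": 0.12,"dz": 0.3,"yaw": 0},{"hand": 1,"dx": 0,"dy": 0,"dz": 0.4,"yaw": 0},{"hand": 1,"dx": 0,"dy": 0,"dz": 0.2,"yaw": 0},{"hand": 1,"dx": 0,"dy": 0,"dz": 0.2,"yaw": 0},{"hand": 1,"dx": 0,"dy": 0,"dz": 0.2,"yaw": 0},{"hand": 1,"dx": 0,"dy": 0,"dz": 0,"yaw": 0},{"hand": 1,"dx": 0,"dy": 0,"dz": 0,"yaw": 0},{"hand": 1,"dx": 0,"dy": 0,"dz": 0,"yaw": 0}])

```text
time_s: 28.7
eef_pos: [0.5751, 0.1573, 0.0813]
eef_rot: [[0.993, 0.121, 0.0], [0.121, -0.993, -0.0], [0.0, 0.0, -1.0]]
contact_force: [-0.4, 0.3, -1.4]
gripper_width: 0.0174
```

It's already past the others' stop height, with no contact force. Continuing down.

>>> play_rows(series=[{"hand": 1,"dx": 0.02,"dy": 0,"dz": 0.2,"yaw": 0},{"hand": 1,"dx": 0,"dy": 0,"dz": 0.2,"yaw": 0},{"hand": 1,"dx": 0,"dy": 0,"dz": 0.2,"yaw": 0},{"hand": 1,"dx": 0,"dy": 0,"dz": 0.2,"yaw": 0},{"hand": 1,"dx": 0,"dy": 0,"dz": 0,"yaw": 0},{"hand": 1,"dx": 0,"dy": 0,"dz": 0,"yaw": 0},{"hand": 1,"dx": 0,"dy": 0,"dz": 0,"yaw": 0}])

```text
time_s: 29.28
eef_pos: [0.5752, 0.1573, 0.0733]
eef_rot: [[0.993, 0.12, 0.0], [0.12, -0.993, -0.0], [0.0, 0.0, -1.0]]
contact_force: [-0.8, 0.6, -0.2]
gripper_width: 0.0175
```

>>> play_rows(series=[{"hand": 1,"dx": 0,"dy": 0,"dz": 0.15,"yaw": 0},{"hand": 1,"dx": 0,"dy": 0,"dz": 0.15,"yaw": 0},{"hand": 1,"dx": 0,"dy": 0,"dz": 0,"yaw": 0},{"hand": 1,"dx": 0,"dy": 0,"dz": 0,"yaw": 0},{"hand": 1,"dx": 0,"dy": 0,"dz": 0,"yaw": 0},{"hand": 1,"dx": 0,"dy": 0,"dz": 0,"yaw": 0}])

```text
time_s: 29.78
eef_pos: [0.5756, 0.1574, 0.0715]
eef_rot: [[0.993, 0.121, 0.001], [0.121, -0.993, 0.0], [0.001, -0.0, -1.0]]
contact_force: [-2.6, -1.6, 4.9]
gripper_width: 0.0174
```

Seated: TCP 0.0715 puts the underside at 35.0 mm, with contact. I'll add a small push and verify.

>>> play_rows(series=[{"hand": 1,"dx": 0,"dy": 0,"dz": 0.15,"yaw": 0},{"hand": 1,"dx": 0,"dy": 0,"dz": 0,"yaw": 0},{"hand": 1,"dx": 0,"dy": 0,"dz": 0,"yaw": 0},{"hand": 1,"dx": 0,"dy": 0,"dz": 0,"yaw": 0},{"hand": 1,"dx": 0,"dy": 0,"dz": 0,"yaw": 0}])

```text
time_s: 30.2
eef_pos: [0.5758, 0.1574, 0.0715]
eef_rot: [[0.993, 0.12, 0.002], [0.12, -0.993, 0.0], [0.002, 0.0, -1.0]]
contact_force: [-6.3, -1.0, 12.2]
gripper_width: 0.0171
```

```bash
python3 snap.py w12;python3 - <<'E'
from sp import *
held('w12')
im,d=env.grab_frame('side');cv2.imwrite('pics/s12.png',cv2.resize(im[140:350,220:420],None,fx=2.8,fy=2.8,interpolation=cv2.INTER_CUBIC))
im,d,P=load('w12');W=cloud('wrist',d,P);z=W[...,2]
b,g,rr=[im[...,i].astype(int) for i in range(3)]
red=(rr>1.9*g)&(rr>1.9*b)&(rr>30);dd=np.hypot(W[...,0]-.5757,W[...,1]-.1576)
for nm,q in (('ptr',red&(z>.04)&(z<.06)&(dd<.05)),('line',red&(z<.03)&(dd<.085)&(dd>.03))):
    p=W[q];print(nm,len(p),p.mean(0).round(4),np.degrees(np.arctan2(p[:,1].mean()-.1576,p[:,0].mean()-.5757)).round(2))
E
```

```text
30.2 [0.5758 0.1574 0.0715] [[0.9927, 0.1205, 0.0021], [0.1205, -0.9927, 0.0002], [0.0021, 0.0, -1.0]] q [ 0.205  0.356  1.378 -0.     1.406  1.655] F [-6.3 -1.  12.2] w 0.01712370713318736
red tool [ 0.0278 -0.0003  0.0222] [ 0.0166 -0.0031  0.02  ] [0.0376 0.0025 0.0292] 493
top tool ((-0.0024318695068359375, -0.11711883544921875), (34.910465240478516, 23.854204177856445), 0.7219651937484741) [ 0.0017 -0.0002 -0.0369] 4976
ptr 493 [0.6034 0.1611 0.0494] 7.13
line 734 [0.6295 0.1643 0.0195] 7.05
```

View pics/w12.png

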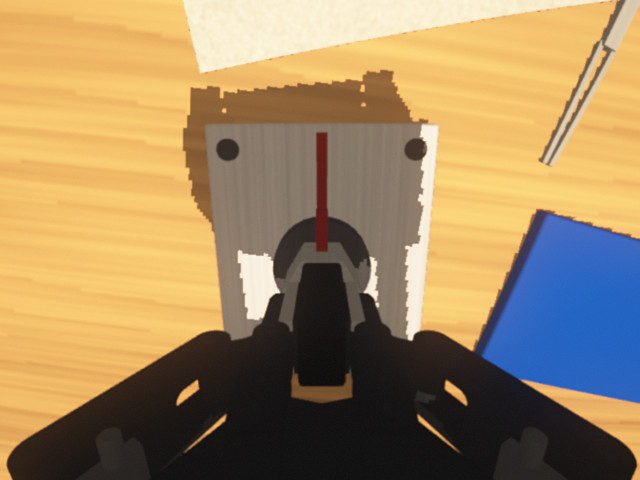

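View pics/s12.png

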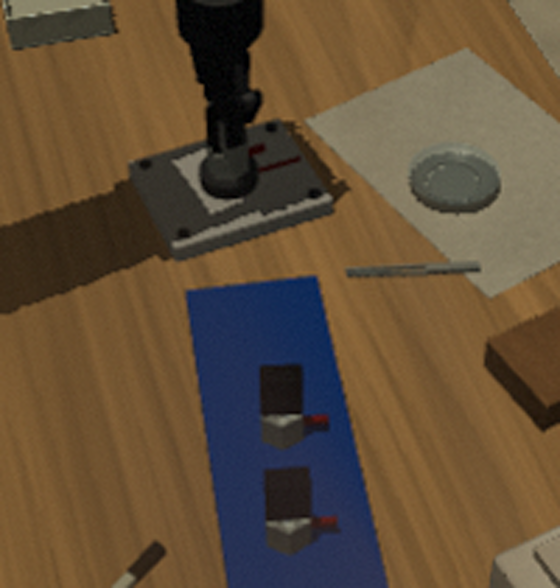

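The pointer runs straight into the mark line (7.13° against 7.05°, both at column 322). The key sits flush on the boss and the other two stand on the tray. Handing in.

```bash
python3 -c "
from rig import env
print(env.sign_off())
s=env.get_state();print(s['time_s'],s['eef_pos'],s['contact_force'])"
```

```text
the job is handed in; nothing more can be done
None
the job is handed in; nothing more can be done
```

The key at the spindle end of the tray fits. It is fully down over the nut with its pointer on the mark, and the arm is still gripping it; I handed in at about 30 s.

- **Keys that did not fit:** The key at the far end stopped about 13.5 mm above the seat under 14 N. The middle one stopped at about 11.2 mm under 13 N, slightly below the stated 12–14 mm. I wiggled it sideways and in yaw, but it did not drop. Both went back upright to within about 1 mm of their original spots.
- **Fitting key:** It slid down without resistance until its underside was about 35 mm above the table, on the boss. The final push is about 12 N, with about 6 N sideways. The pointer reads 7.1° and the mark 7.05°.
- **Last views:** In the last side picture the other two keys stand on the tray, and the dish, tweezers, slide box and pen look undisturbed. The rinse bottle, jar and bin were not checked in full at the end. After hand-in the state could no longer be read, so I have no reading from the final second.

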